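# Level the dispensing bed with a spirit level

### The job

Level the work bed of the dispensing machine: lift the spirit level up and off the two upturned pegs of the tool stand, stand it gently on its long base near the middle of the bed plate, in line with the plate's long side and clear of the black rail, and let go. Turn the round levelling knob until the bubble rests centred between the two lines of the vial, then press down moderately with the fingers on the middle of the level's top, so that it is firmly seated with the bubble still centred, and finish while still pressing. Do not drop the level, and leave the other things on the bench where they are.

Things in the scene. Friction and masses are not known exactly. Their poses are not given: they have to be found in the camera images.
- level: Aluminium box-section spirit level, 220 mm long (its y), 24 thick (its x), 52 high (its z), 0.28 to 0.44 kg; hangs level on the stand's two pegs. Origin: centre of its base. Grip its solid middle, 72 mm long, across the 24 mm. The pegs pass through two hand slots, 36 to 86 mm either side of the centre and 14 to 42 mm above the base, and bear under the slots' upper edges.
- vial (a point): Centre of the level's top edge, 52 mm above its base. Below it is the see-through vial block, 60 mm long, flush with the top edge and strong enough to press on. The yellow-green vial, 56 mm long, carries two black lines 18 mm apart; the light bubble is 14 mm long.
- bubble (a joint): Position of the bubble along the level's own +y from the middle of the vial (m; 0 is centred, travel 18 mm either way). It goes to the higher end of the level, 2.2 mm for each milliradian of tilt, and settles in about 1.2 s.
- stand: Grey tool stand, fixed: base plate 150 x 300 mm, 6 mm thick; behind it an open aluminium frame 163 mm high whose front face is 66 mm behind (+x of) the origin. Origin on the bench below the level, which hangs within 12 mm of it in x and y, its axes along the stand's.
- peg_tip (a point): Tip of the peg at the stand's +y side; the other is 120 mm along -y. The pegs, 6 mm thick, run along the stand's -x at y = +60 and -60 mm, 155 mm above the bench, and turn up 8 mm at their ends, reaching x = -41 mm. So the level must rise about 13 mm (9 to 20) and then move along the stand's -x by 70 mm or more to come off.
- bed_centre (a point): Centre of the top face of the aluminium bed plate, 72 mm above the bench. The plate is 200 mm (x) by 280 mm (its long side, y). It pivots near its +y end, 130 mm from here; the levelling screw is at its -y end, which starts low by less than half a degree. A board-stop rail 5 mm high lies along the plate at x = 89 to 95 mm.
- knob_top (a point): Centre of the top of the levelling screw's round black knurled knob: 40 mm across, 22 mm high, vertical axis, 165 mm along -y from the bed's centre. Its top is 38 mm above the plate (16 mm gap beneath it). It does not rise as it turns. It needs 0.12 N m to turn and stays where it is left.
- knob: The same knob; origin on its axis at its underside. Turning it clockwise seen from above raises the screw's end of the plate, 5 mm a full turn: with the level's +y towards the pivot end, the bubble moves by -6 mm per radian clockwise. At the start 0.8 to 2.6 rad clockwise are needed.
- plate: The bed plate with its pivot; origin on the pivot axis, 130 mm along +y from the bed's centre, 4 mm below the plate's top face.
- jar: Bystander: small lidded paste jar, 48 mm across, 55 mm high, standing on the base of the tool stand below the level; origin at its base.
- syringe: Bystander: dispensing syringe lying on the bench, 130 mm long, 34 mm wide at its green flange; origin below its middle.
- board: Bystander: circuit board 70 x 100 mm, lying on the bench; origin at its underside.
- spray: Bystander: spray can, 52 mm across, 170 mm high, standing behind; origin at its base.
- tray: Bystander: black parts tray 90 x 120 x 25 mm; origin at its underside.
- reel: Bystander: empty black reel ring, 90 mm across, 12 mm high; origin at its underside.
Things that resemble listed ones, but are neither listed nor needed, are in the scene too. What is shaped like the level but brown is not meant.

How it is judged:
On the way, in this order (a step that is already met when the one before it is completed fails the run):
1. the level is lifted off the pegs, carried in the fingers (x of level in the frame of stand below -0.05 m and height (world z) of level above 0.1 m and contact force between the fingers and level above 1 N and contact force between level and stand below 0.2 N), for 0.1 s.
2. the level stands on the plate in line with its long side, let go, its bubble off-centre (x of level in the frame of bed_centre between -0.085 and 0.075 m and y of level in the frame of bed_centre between -0.045 and 0.06 m and z of level in the frame of bed_centre below 0.004 m and angle between level's own z axis and vertical below 0.03 rad and angle between the y axis of level and the y axis of bed_centre, either way round below 0.2 rad and contact force between the fingers and level below 0.1 N and contact force between level and plate above 1.5 N and linear speed of level below 0.01 m/s and (value of joint bubble above 0.0035 m or value of joint bubble below -0.0035 m)), for 0.3 s.
3. the bed is levelled: the bubble rests within 2.5 mm of the middle with nobody touching the level (value of joint bubble between -0.0025 and 0.0025 m and contact force between each of the arm, the fingers and level below 0.1 N and contact force between level and plate above 1.5 N), for 0.5 s.
At the end, for the whole second after the job is handed in: The level stands on its base on the plate, within 0.2 rad of the plate's long side, at rest; the bubble is within 2.5 mm of the middle; the fingers press the level down, so that it bears on the plate with 7 to 45 N (its own weight is 3 to 4.3 N), and the program ends while pressing (value of joint bubble between -0.0025 and 0.0025 m and x of level in the frame of bed_centre between -0.085 and 0.075 m and y of level in the frame of bed_centre between -0.045 and 0.06 m and z of level in the frame of bed_centre below 0.004 m and angle between level's own z axis and vertical below 0.03 rad and angle between the y axis of level and the y axis of bed_centre, either way round below 0.2 rad and contact force between the fingers and level above 2 N and contact force between level and plate between 7 and 45 N and linear speed of level below 0.01 m/s); the arm keeps its last pose, push and grip.
It fails at once if the level is dropped on the bench (height (world z) of level below 0.05 m).
It fails at once if the level is dropped, or set down on the bed with a bang ((contact force between the fingers and level below 0.1 N and linear speed of level above 0.3 m/s) or (contact force between plate and level above 1 N and linear speed of level above 0.2 m/s)).
It fails at once if a bystander is pushed away or knocked over (distance of any of jar, syringe, board, spray, tray, reel from where it was at the start of the episode above 0.03 m).
It also fails if it takes over 61 s, if anything falls off the work surface, if the arm or the gripper's body presses on something with over 40 N, if the wrist force passes 120 N, or if a joint passes its speed limit or range.

### The arm

A 6-joint arm with a two-finger parallel gripper is mounted at the origin on the work surface. World frame = base frame: x ahead of the robot, y to its left, z up, the work surface at z = 0. Lengths are in m, angles in rad, forces in N, time in s.
With the tool pointing down it reaches from about 0.275 to 0.825 m from the base axis. Payload 5.2 kg.
Tool frame: the origin (TCP) lies midway between the tips of the shut fingers; the grasp point (between the pads) lies 19 mm behind it (ctrl.grasp_offset is the distance from the TCP to the grasp point, in m); z points along the fingers, y is the line along which they close (so a half turn about z gives the same grasp; the last joint's range is limited). The gripper opens to 93 mm and grips with 3 to 60 N. Pads are 15 mm wide; open, the fingers measure 128 mm over their backs; the gripper's body (75 mm by 188 mm) begins 65 mm behind the grasp point.
Start: joints at [1.088, 0.259, 1.535, -0, 1.348, -0.203], TCP at [0.152, 0.529, 0.219] pointing down, gripper open.
Joint ranges: [-3.14, 3.14], [-0.91, 2.08], [0.19, 2.58], [-1.22, 4.36], [0.22, 2.71], [-3.12, 3.12]. Speed limits (rad/s): [2.57, 2.57, 3.14, 3.14, 3.14, 3.14].

### API

Orientations are given as a unit quaternion [x, y, z, w].
In Python, from station import ctrl gives the robot as it stands. The module is installed in compiled form; this text tells all that it offers.
- The arm moves only by the shell command python3 -m jog 'ROWS' [FORCE]. ROWS is JSON, a list of rows, each a list of 7 numbers: the shift along the tool's x, y, z in m, then the turn, a rotation vector about the tool's x, y, z in degrees, then the opening, from 0 (shut) to 1 (fully open). A call has exactly 10 rows; each row is the pose to reach, as a shift and turn from the pose commanded when the call began, along the tool's axes at that moment; what a row does not reach only later rows make up. A row lasts 1/12 s, in which the tool goes at most 41.7 mm and 7.16 degrees, less where a joint would pass 70% of its speed; a pose out of reach is approached as far as the arm can. A call with a gripper value outside its range is refused whole. The fingers move at their own pace and stop on an object; FORCE is the grip in N (left out, the last holds). Time passes only in rows, so rows that repeat a pose let the fingers close, or fill a call up. It gives the time, the measured TCP pose, the force, the opening and the grip force at its end, in the units of the state.
- ctrl.read_state(): the state, without advancing time (a new reading comes with each control period).
- ctrl.get_image(name): name is "side" or "top" or "wrist"; returns a dict with "image" (420x560x3 uint8, blue, green, red), "z_map" (420x560 float32, m along the optical axis (not along the pixel's ray), 0 where there is no reading), "fovy" (degrees; the focal length in pixels is half the picture's height over the tangent of half this angle, whatever the lens; pixels are square), "cx", "cy" (the principal point, pixels), "extrinsics" (4x4, takes a point from camera to world coordinates). Camera axes: x right, y down, z forward; pixel columns grow to the right and rows downward; lengths in m; the calibration is good to about 2 mm. A picture is of the moment at which its call begins.
- ctrl.sign_off(): hands the job in; it is judged then, once.
The state is a dict: "time_s": time; "q": joint angles; "qvel": joint speeds; "joint_torque": joint torques, N m; "eef_pos": TCP position; "tool_rot": TCP orientation; "ft_force": force on the tool from outside, world axes, zero at the start; "moment": the same for the moment, N m; "opening": finger opening in m; "gripper_force": force on a finger pad.
Only numpy, scipy, OpenCV 4.12 (cv2) and the standard library are available. Lean on these libraries where they do the work, as an engineer would, in place of code of your own. Each camera call takes 0.05 s, during which the arm holds its last target. There are 200 camera calls.

## Working session

There is one attempt and no reset: what is moved stays moved. The work goes in short steps, Python scripts to look and compute and a shell command to move; the robot and the scene stay as the last step left them, time stands still between calls to the robot, and variables do not carry over. Pictures are saved under pics/ and viewed, at most 10 in all, crops included, and the job is handed in when it is done.

```bash
mkdir -p pics
cat > h.py <<'E'
import numpy as np, cv2
from scipy.spatial.transform import Rotation as R
from station import ctrl
def grab(n):
    d=ctrl.get_image(n); np.savez(''+n+'.npz',**d); return d
def load(n): return dict(np.load(''+n+'.npz'))
def pts(d):
    z=d['z_map']; h,w=z.shape; f=h/2/np.tan(np.radians(float(d['fovy']))/2)
    u,v=np.meshgrid(np.arange(w),np.arange(h))
    P=np.stack([(u-d['cx'])/f*z,(v-d['cy'])/f*z,z],-1)
    E=d['extrinsics']; return P@E[:3,:3].T+E[:3,3]
def tool(p,s=None):
    "world shift to tool axes"
    s=s or ctrl.read_state(); return R.from_quat(s['tool_rot']).inv().apply(np.array(p))
E
python3 - <<'E'
from h import *
for n in('side','top'):
    d=grab(n); cv2.imwrite(f'pics/{n}0.png',cv2.resize(d['image'],(800,600)))
s=ctrl.read_state(); print(s); print(R.from_quat(s['tool_rot']).as_matrix().round(3))
E
```

```text
{'time_s': 0.1, 'q': array([ 1.08816582e+00,  2.59233469e-01,  1.53595214e+00,  3.17546602e-05,
        1.34803283e+00, -2.02754635e-01]), 'qvel': array([-0.00134686, -0.00214342, -0.00196499,  0.00054005,  0.00029322,
       -0.00052943]), 'joint_torque': array([ 3.72927680e-03, -4.38209116e+01, -2.84644926e+01,  7.23832380e-02,
        3.60613747e-02, -4.77885123e-05]), 'eef_pos': array([0.15163914, 0.52817094, 0.21792922]), 'tool_rot': array([ 1.39485098e-01,  9.90223837e-01, -7.60425347e-04, -2.87734362e-04]), 'ft_force': array([ 0.15158439, -0.32608737,  0.0313599 ]), 'moment': array([ 0.01691791, -0.03551885, -0.01205783]), 'gripper_force': 0.0, 'opening': 0.09332412715956069}
[[-0.961  0.276 -0.001]
 [ 0.276  0.961 -0.001]
 [ 0.    -0.002 -1.   ]]
```

View pics/side0.png

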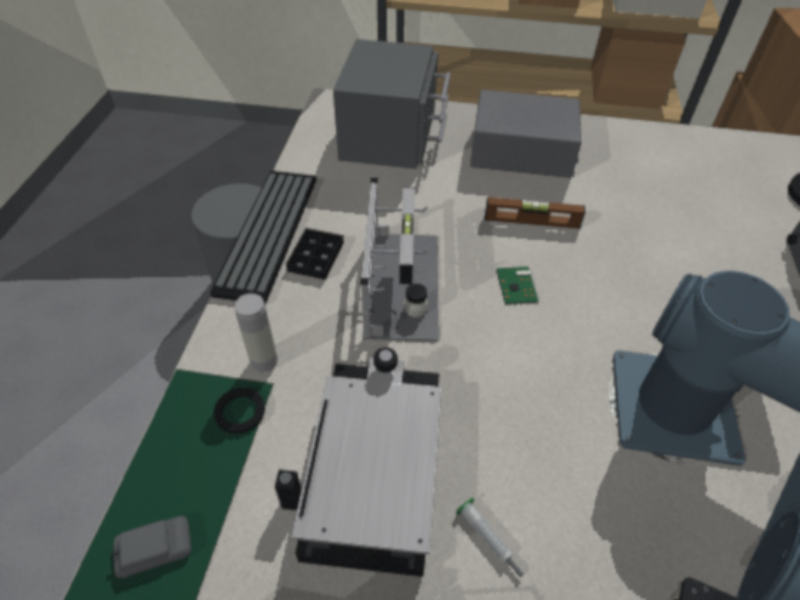

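View pics/top0.png

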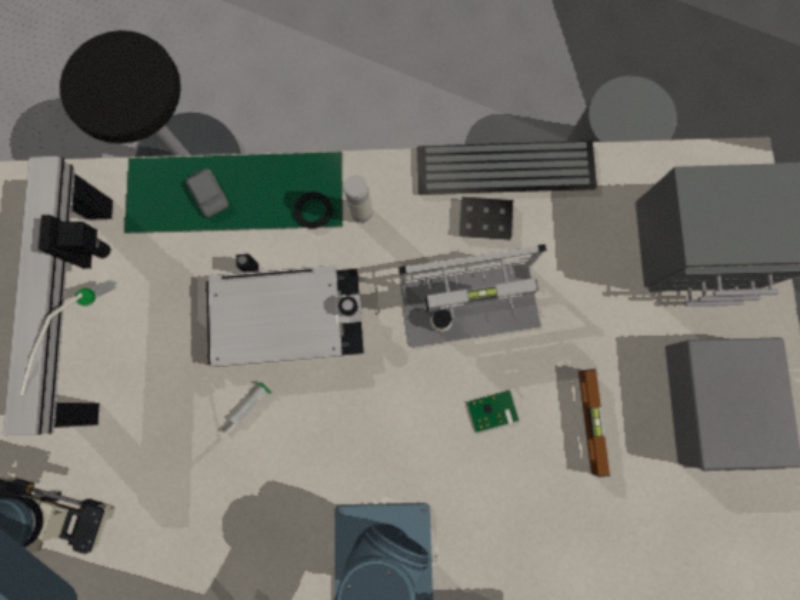

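The top view shows the aluminium level with its yellow-green vial on the grey stand at (480,293). The brown look-alike is at (595,422) on the bench, so it isn't meant. The bed is at (275,315), the knob at (347,305), and the jar at (441,319) under the level's end.

Run:
```python
from h import *
d=load('top'); P=pts(d); k=560/800
def rect(name,box,zlo,zhi):
    x0,y0,x1,y1=[int(b*k) for b in box]
    Q=P[y0:y1,x0:x1].reshape(-1,3); Q=Q[(Q[:,2]>zlo)&(Q[:,2]<zhi)]
    r=cv2.minAreaRect(Q[:,:2].astype(np.float32)); print(name,len(Q),np.round(r[0],4),np.round(r[1],4),round(r[2],2),'z',np.percentile(Q[:,2],[10,50,90]).round(4)); return Q
rect('level',(420,272,545,315),.158,.18)
rect('bed',(190,255,350,375),.06,.074)
rect('knob',(325,285,372,330),.1,.125)
rect('jar',(420,300,462,340),.045,.075)
rect('standbase',(395,255,548,350),.003,.012)
cv2.imwrite('pics/crop.png',cv2.resize(d['image'][160:270,225:395],(800,518),interpolation=cv2.INTER_CUBIC))
x=P[int(293*k),int(482*k)];print(x)
```

```text
level 721 [ 0.5299 -0.2143] [0.2202 0.0862] 88.27 z [0.1646 0.1685 0.1716]
bed 4731 [0.5303 0.2147] [0.2386 0.3044] 3.43 z [0.0683 0.0713 0.0734]
knob 156 [0.5195 0.0614] [0.0406 0.0404] 44.91 z [0.1071 0.111  0.115 ]
jar 148 [ 0.4933 -0.1394] [0.0407 0.0382] 87.84 z [0.058  0.0615 0.0653]
standbase 3159 [ 0.5432 -0.2133] [0.3511 0.2172] 88.39 z [0.0039 0.0066 0.0098]
[ 0.52590787 -0.21496934  0.17206293]
```

View pics/crop.png

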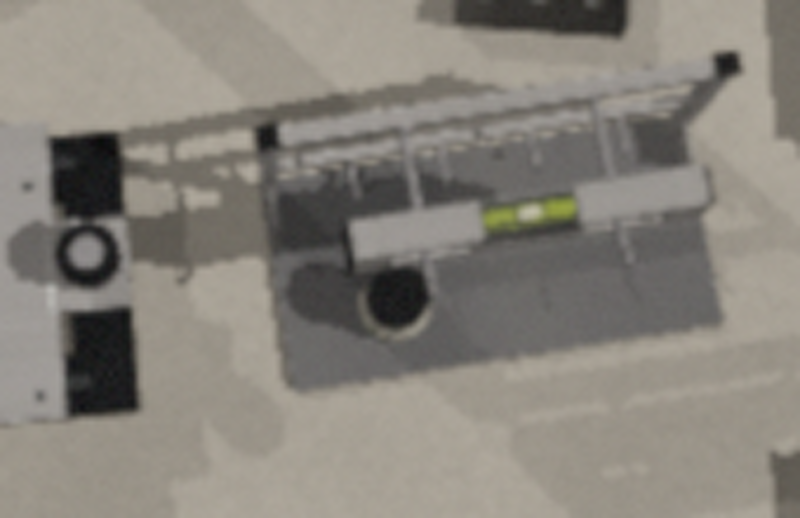

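The enlarged crop confirms the aluminium level with its vial hanging on the two pegs at about (530,212). It is tilted about 8° in the picture and the jar sits at (395,297). Next I'll get the angles precisely.

Run:
```python
from h import *
d=load('top'); P=pts(d)
def fit(name,c,rad,zlo,zhi,m=.0,lw=None,ax=None):
    Q=P.reshape(-1,3); Q=Q[(Q[:,2]>zlo)&(Q[:,2]<zhi)]; q=Q[:,:2]-c
    a=np.radians(ax); u=np.array([-np.sin(a),np.cos(a)]); v=np.array([np.cos(a),np.sin(a)])
    Q=Q[(abs(q@u)<lw[0])&(abs(q@v)<lw[1])]
    r=cv2.minAreaRect(Q[:,:2].astype(np.float32))
    w=np.linalg.eigh(np.cov(Q[:,:2].T))[1][:,1]; w=w*np.sign(w[1])
    print(name,len(Q),Q.mean(0).round(4),'rect',np.round(r[0],4),np.round(r[1],4),round(r[2],2),'yaw',np.degrees(np.arctan2(-w[0],w[1])).round(2))
for ax in(7,8,9): fit('level',[.526,-.215],0,.16,.177,lw=(.13,.022),ax=ax)
for ax in(2,3.4): fit('bed',[.53,.22],0,.06,.076,lw=(.142,.11),ax=ax)
E=d['extrinsics'];print(E[:3,3].round(3))
```

```text
level 670 [ 0.5265 -0.2141  0.1687] rect [ 0.5236 -0.2147] [0.0316 0.2231] 7.5 yaw 7.63
level 670 [ 0.5265 -0.2141  0.1687] rect [ 0.5236 -0.2147] [0.0316 0.2231] 7.5 yaw 7.63
level 671 [ 0.5264 -0.214   0.1687] rect [ 0.5217 -0.215 ] [0.036  0.2232] 8.08 yaw 7.66
bed 5093 [0.5129 0.2198 0.0715] rect [0.5281 0.22  ] [0.2161 0.2837] 1.98 yaw 2.62
bed 5097 [0.513  0.2206 0.0715] rect [0.5287 0.2199] [0.2173 0.2839] 3.41 yaw 3.53
[ 0.306 -0.06   1.275]
```

```bash
python3 -m jog '[[-0.564,-0.61,-0.05,0,0,66.4,0.6],[-0.564,-0.61,-0.05,0,0,66.4,0.6],[-0.564,-0.61,-0.05,0,0,66.4,0.6],[-0.564,-0.61,-0.05,0,0,66.4,0.6],[-0.564,-0.61,-0.05,0,0,66.4,0.6],[-0.564,-0.61,-0.05,0,0,66.4,0.6],[-0.564,-0.61,-0.05,0,0,66.4,0.6],[-0.564,-0.61,-0.05,0,0,66.4,0.6],[-0.564,-0.61,-0.05,0,0,66.4,0.6],[-0.564,-0.61,-0.05,0,0,66.4,0.6]]' 40
cat > st.py <<'E'
from h import *
s=ctrl.read_state(); print(round(s['time_s'],2),s['eef_pos'].round(4),'q',s['q'].round(2),'F',s['ft_force'].round(2),'op',round(s['opening'],4),'g',s['gripper_force'])
print(R.from_quat(s['tool_rot']).as_matrix().round(4).tolist())
E
python3 st.py
```

```text
time_s: 0.93
eef_pos: [0.339, 0.1553, 0.2438]
tool_rot: [0.661, 0.75, 0.0, 0.0]
ft_force: [0.7, 1.4, -0.2]
opening: 0.0557
gripper_force: 0.0
0.93 [0.339  0.1553 0.2438] q [ 0.13 -0.09  1.86  0.    1.37  0.  ] F [ 0.66  1.43 -0.19] op 0.0557 g 0.0
[[-0.1256, 0.9921, 0.0003], [0.9921, 0.1256, 0.0002], [0.0001, 0.0003, -1.0]]
```

```bash
python3 -m jog '[[-0.38,0.136,-0.02,0,0,0.4,0.6],[-0.38,0.136,-0.02,0,0,0.4,0.6],[-0.38,0.136,-0.02,0,0,0.4,0.6],[-0.38,0.136,-0.02,0,0,0.4,0.6],[-0.38,0.136,-0.02,0,0,0.4,0.6],[-0.38,0.136,-0.02,0,0,0.4,0.6],[-0.38,0.136,-0.02,0,0,0.4,0.6],[-0.38,0.136,-0.02,0,0,0.4,0.6],[-0.38,0.136,-0.02,0,0,0.4,0.6],[-0.38,0.136,-0.02,0,0,0.4,0.6]]'; python3 -m jog '[[0,0,0,0,0,0,0.6],[0,0,0,0,0,0,0.6],[0,0,0,0,0,0,0.6],[0,0,0,0,0,0,0.6],[0,0,0,0,0,0,0.6],[0,0,0,0,0,0,0.6],[0,0,0,0,0,0,0.6],[0,0,0,0,0,0,0.6],[0,0,0,0,0,0,0.6],[0,0,0,0,0,0,0.6]]'
python3 - <<'E'
import st
from h import *
d=grab('wrist'); cv2.imwrite('pics/w1.png',d['image'])
P=pts(d).reshape(-1,3); print(d['extrinsics'][:3,3])
c=np.array([.526,-.214]); 
a=np.radians(7.6); u=np.array([-np.sin(a),np.cos(a)]); v=np.array([np.cos(a),np.sin(a)])
for half in (.12,.04):
    q=P[:,:2]-c; m=(abs(q@u)<half)&(abs(q@v)<.025)&(P[:,2]>.155)&(P[:,2]<.18); Q=P[m]
    w=np.linalg.eigh(np.cov(Q[:,:2].T))[1][:,1]; w=w*np.sign(w[1])
    r=cv2.minAreaRect(Q[:,:2].astype(np.float32))
    print(len(Q),Q.mean(0).round(4),'yaw',np.degrees(np.arctan2(-w[0],w[1])),r)
E
```

```text
time_s: 1.77
eef_pos: [0.5246, -0.2051, 0.263]
tool_rot: [0.662, 0.749, -0.0, -0.0]
ft_force: [-0.2, 0.1, 1.0]
opening: 0.0559
gripper_force: 0.0
time_s: 2.6
eef_pos: [0.5238, -0.2015, 0.2638]
tool_rot: [0.661, 0.75, 0.0, 0.0]
ft_force: [-1.1, -0.3, 1.0]
opening: 0.0561
gripper_force: 0.0
2.6 [ 0.5238 -0.2015  0.2638] q [-0.57  0.25  1.43 -0.    1.46 -0.69] F [-1.11 -0.26  0.95] op 0.0561 g 0.0
[[-0.125, 0.9922, 0.0001], [0.9922, 0.125, -0.0001], [-0.0001, 0.0001, -1.0]]
[ 0.51526079 -0.13777928  0.43054431]
8212 [ 0.525  -0.1948  0.1681] yaw 7.627556449862687 ((0.5262313485145569, -0.21747459471225739), (0.04984591156244278, 0.22363753616809845), 7.40074348449707)
3157 [ 0.5275 -0.212   0.1689] yaw 7.611954732798612 ((0.5276222229003906, -0.21376179158687592), (0.023733213543891907, 0.07992703467607498), 7.41841983795166)
```

View pics/w1.png

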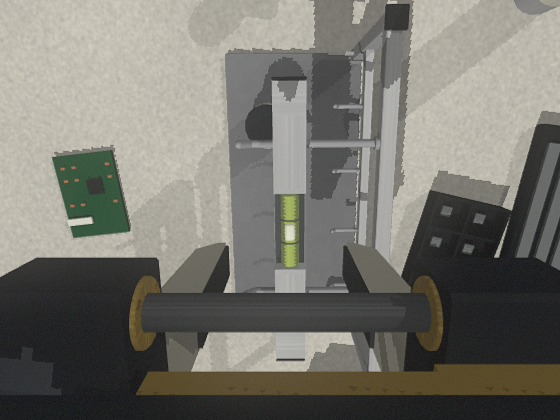

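The wrist view shows the level between the fingers, with the vial at about (290,231) and the pegs well clear of them. Now descending.

```bash
python3 -m jog '[[-0.0139,0.0023,0.03,0,0,-0.4,0.6],[-0.0139,0.0023,0.06,0,0,-0.4,0.6],[-0.0139,0.0023,0.085,0,0,-0.4,0.6],[-0.0139,0.0023,0.105,0,0,-0.4,0.6],[-0.0139,0.0023,0.12,0,0,-0.4,0.6],[-0.0139,0.0023,0.13,0,0,-0.4,0.6],[-0.0139,0.0023,0.137,0,0,-0.4,0.6],[-0.0139,0.0023,0.137,0,0,-0.4,0.6],[-0.0139,0.0023,0.137,0,0,-0.4,0.2],[-0.0139,0.0023,0.137,0,0,-0.4,0.2]]'; python3 -m jog '[[0,0,0,0,0,0,0],[0,0,0,0,0,0,0],[0,0,0,0,0,0,0],[0,0,0,0,0,0,0],[0,0,0,0,0,0,0],[0,0,0,0,0,0,0],[0,0,0,0,0,0,0],[0,0,0,0,0,0,0],[0,0,0,0,0,0,0],[0,0,0,0,0,0,0]]' 40; python3 st.py
```

```text
time_s: 3.48
eef_pos: [0.5285, -0.2156, 0.1278]
tool_rot: [0.659, 0.752, 0.0, 0.001]
ft_force: [-1.0, -0.5, 1.0]
opening: 0.0468
gripper_force: 0.0
time_s: 4.32
eef_pos: [0.5281, -0.2153, 0.1272]
tool_rot: [0.659, 0.752, 0.0, 0.0]
ft_force: [0.5, 0.4, 5.0]
opening: 0.0238
gripper_force: 40.0
4.32 [ 0.5281 -0.2153  0.1272] q [-0.58  0.37  1.61 -0.    1.16 -0.71] F [0.46 0.41 4.97] op 0.0238 g 39.999970234930515
[[-0.1317, 0.9913, 0.0008], [0.9913, 0.1317, -0.0005], [-0.0006, 0.0007, -1.0]]
```

```bash
python3 -m jog '[[0,0,-0.004,0,0,0,0],[0,0,-0.008,0,0,0,0],[0,0,-0.012,0,0,0,0],[0,0,-0.014,0,0,0,0],[0,0,-0.014,0,0,0,0],[0,0,-0.014,0,0,0,0],[0,0,-0.014,0,0,0,0],[0,0,-0.014,0,0,0,0],[0,0,-0.014,0,0,0,0],[0,0,-0.014,0,0,0,0]]'; python3 st.py
```

```text
time_s: 5.15
eef_pos: [0.5277, -0.2151, 0.1405]
tool_rot: [0.659, 0.752, -0.0, -0.0]
ft_force: [-0.7, -0.2, -3.9]
opening: 0.0236
gripper_force: 40.0
5.15 [ 0.5277 -0.2151  0.1405] q [-0.58  0.36  1.6  -0.    1.19 -0.71] F [-0.66 -0.19 -3.88] op 0.0236 g 39.99957259744406
[[-0.1317, 0.9913, -0.0003], [0.9913, 0.1317, 0.0001], [0.0002, -0.0003, -1.0]]
```

```bash
python3 -m jog '[[0,-0.01,0,0,0,0,0],[0,-0.025,0,0,0,0,0],[0,-0.04,0,0,0,0,0],[0,-0.055,0,0,0,0,0],[0,-0.07,0,0,0,0,0],[0,-0.085,0,0,0,0,0],[0,-0.095,0,0,0,0,0],[0,-0.1,0,0,0,0,0],[0,-0.1,0,0,0,0,0],[0,-0.1,0,0,0,0,0]]'; python3 st.py
```

```text
time_s: 5.98
eef_pos: [0.4289, -0.2286, 0.141]
tool_rot: [0.659, 0.752, 0.0, 0.0]
ft_force: [0.1, -0.6, -3.7]
opening: 0.0239
gripper_force: 40.0
5.98 [ 0.4289 -0.2286  0.141 ] q [-0.72  0.21  1.8   0.    1.13 -0.85] F [ 0.13 -0.6  -3.68] op 0.0239 g 39.99963965266943
[[-0.1311, 0.9914, 0.0009], [0.9914, 0.1311, -0.0004], [-0.0006, 0.0009, -1.0]]
```

```bash
python3 -m jog '[[0.0,0,-0.015,0,0,0,0],[0.01,0,-0.035,0,0,0,0],[0.03,0.004,-0.05,0,0,1,0],[0.055,0.012,-0.06,0,0,2,0],[0.085,0.022,-0.06,0,0,3,0],[0.115,0.032,-0.06,0,0,4.1,0],[0.148,0.042,-0.06,0,0,4.1,0],[0.18,0.053,-0.06,0,0,4.1,0],[0.21,0.063,-0.06,0,0,4.1,0],[0.24,0.073,-0.06,0,0,4.1,0]]'; python3 st.py
```

```text
time_s: 6.82
eef_pos: [0.4702, 0.0213, 0.2009]
tool_rot: [0.685, 0.728, 0.0, 0.0]
ft_force: [0.9, -0.8, -3.4]
opening: 0.0237
gripper_force: 40.0
6.82 [0.4702 0.0213 0.2009] q [-0.19  0.13  1.74  0.    1.27 -0.25] F [ 0.92 -0.8  -3.35] op 0.0237 g 39.99822344630957
[[-0.0612, 0.9981, 0.001], [0.9981, 0.0612, 0.0001], [0.0, 0.001, -1.0]]
```

```bash
python3 -m jog '[[0.03,0.008,0,0,0,0,0],[0.065,0.017,0,0,0,0,0],[0.1,0.026,0,0,0,0,0],[0.135,0.035,0,0,0,0,0],[0.165,0.042,0,0,0,0,0],[0.19,0.048,0,0,0,0,0],[0.21,0.053,0,0,0,0,0],[0.218,0.0545,0,0,0,0,0],[0.218,0.0545,0,0,0,0,0],[0.218,0.0545,0,0,0,0,0]]'
python3 - <<'E'
import st
from h import *
d=grab('side');cv2.imwrite('pics/s1.png',cv2.resize(d['image'][200:420,160:360],(700,600)))
P=pts(grab('top')).reshape(-1,3)
# bed plate -y edge etc visible parts; rail
m=(P[:,2]>.06)&(P[:,2]<.085)&(P[:,0]>.38)&(P[:,0]<.625)&(P[:,1]>.07)&(P[:,1]<.37)
r=P[m]; print(np.percentile(r[:,0],[1,99]),np.percentile(r[:,1],[1,99]))
E
```

```text
time_s: 7.65
eef_pos: [0.5105, 0.2402, 0.2003]
tool_rot: [0.685, 0.729, -0.001, 0.0]
ft_force: [-0.4, -0.9, -3.3]
opening: 0.024
gripper_force: 40.0
7.65 [0.5105 0.2402 0.2003] q [ 0.24  0.3   1.53 -0.    1.32  0.18] F [-0.39 -0.87 -3.33] op 0.024 g 39.999585784971714
[[-0.0619, 0.9981, -0.0007], [0.9981, 0.0619, -0.0008], [-0.0007, -0.0007, -1.0]]
[0.41206475 0.61310294] [0.08234547 0.28537382]
```

View pics/s1.png

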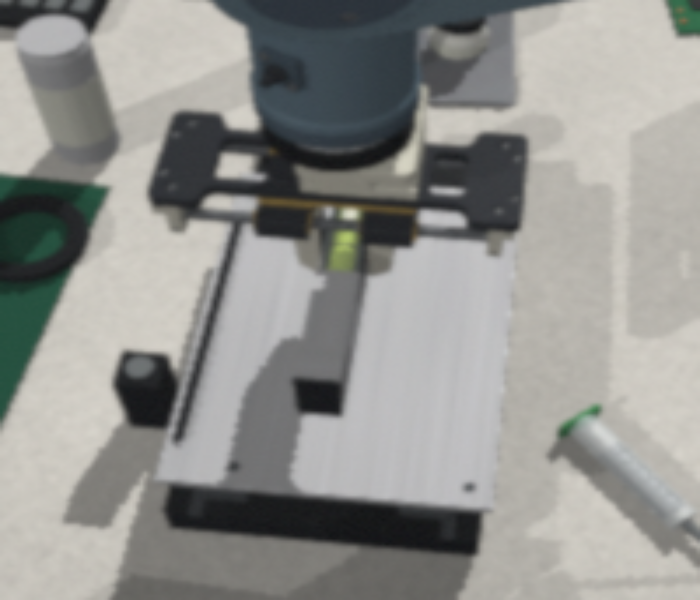

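The level hangs over the bed with its far end at about (320,390), in line with the plate and clear of the rail at (205,330). Lowering.

```bash
python3 -m jog '[[0,0,0.02,0,0,0,0],[0,0,0.04,0,0,0,0],[0,0,0.06,0,0,0,0],[0,0,0.078,0,0,0,0],[0,0,0.092,0,0,0,0],[0,0,0.102,0,0,0,0],[0,0,0.108,0,0,0,0],[0,0,0.111,0,0,0,0],[0,0,0.113,0,0,0,0],[0,0,0.1145,0,0,0,0]]'; python3 st.py
```

```text
time_s: 8.58
eef_pos: [0.5112, 0.24, 0.0868]
tool_rot: [0.685, 0.728, 0.001, 0.0]
ft_force: [-0.1, -0.1, -4.0]
opening: 0.0241
gripper_force: 40.0
8.58 [0.5112 0.24   0.0868] q [ 0.24  0.4   1.67 -0.    1.06  0.18] F [-0.09 -0.11 -3.98] op 0.0241 g 39.999684914946556
[[-0.0602, 0.9982, 0.0013], [0.9982, 0.0602, 0.0003], [0.0002, 0.0013, -1.0]]
```

```bash
python3 -m jog '[[0,0,0.0005,0,0,0,0],[0,0,0.001,0,0,0,0],[0,0,0.0015,0,0,0,0],[0,0,0.002,0,0,0,0],[0,0,0.0025,0,0,0,0],[0,0,0.003,0,0,0,0],[0,0,0.0035,0,0,0,0],[0,0,0.0035,0,0,0,0],[0,0,0.0035,0,0,0,0],[0,0,0.0035,0,0,0,0]]'; python3 st.py
```

```text
time_s: 9.42
eef_pos: [0.5108, 0.2401, 0.083]
tool_rot: [0.685, 0.728, 0.0, 0.0]
ft_force: [-1.0, -1.1, 0.1]
opening: 0.0237
gripper_force: 40.0
9.42 [0.5108 0.2401 0.083 ] q [0.24 0.41 1.68 0.   1.06 0.18] F [-0.99 -1.07  0.1 ] op 0.0237 g 40.00147886574268
[[-0.0605, 0.9982, 0.0005], [0.9982, 0.0605, 0.0001], [0.0001, 0.0005, -1.0]]
```

```bash
python3 -m jog '[[0,0,0.0004,0,0,0,0],[0,0,0.0007,0,0,0,0],[0,0,0.0007,0,0,0,0.1],[0,0,0.0007,0,0,0,0.2],[0,0,0.0007,0,0,0,0.35],[0,0,0.0007,0,0,0,0.5],[0,0,0.0007,0,0,0,0.6],[0,0,0.0007,0,0,0,0.6],[0,0,0.0007,0,0,0,0.6],[0,0,0.0007,0,0,0,0.6]]' 40; python3 st.py
```

```text
time_s: 10.25
eef_pos: [0.5106, 0.2402, 0.0818]
tool_rot: [0.685, 0.728, -0.0, -0.0]
ft_force: [-0.0, 0.7, 0.2]
opening: 0.0549
gripper_force: 0.0
10.25 [0.5106 0.2402 0.0818] q [0.24 0.41 1.68 0.   1.05 0.18] F [-0.02  0.74  0.15] op 0.0549 g 0.0
[[-0.0606, 0.9982, -0.0002], [0.9982, 0.0606, -0.0], [0.0, -0.0002, -1.0]]
```

```bash
python3 -m jog '[[0,0,-0.01,0,0,0,0.6],[0,0,-0.03,0,0,0,0.6],[0,0,-0.06,0,0,0,0.7],[0,0,-0.09,0,0,0,0.7],[0,0,-0.12,0,0,0,0.7],[-0.02,0,-0.13,0,0,0,0.7],[-0.04,0,-0.135,0,0,0,0.7],[-0.06,0,-0.135,0,0,0,0.7],[-0.06,0,-0.135,0,0,0,0.7],[-0.06,0,-0.135,0,0,0,0.7]]'
python3 - <<'E'
import st
from h import *
d=grab('wrist'); cv2.imwrite('pics/w2.png',d['image']); P=pts(d)
Q=P.reshape(-1,3); m=(Q[:,2]>.115)&(Q[:,2]<.135)&(abs(Q[:,0]-.511)<.035)&(abs(Q[:,1]-.24)<.13); q=Q[m]
r=cv2.minAreaRect(q[:,:2].astype(np.float32)); print('level',r,np.median(q[:,2]))
hsv=cv2.cvtColor(d['image'],cv2.COLOR_BGR2HSV); g=cv2.inRange(hsv,(25,100,60),(45,255,255)); ys,xs=np.nonzero(g); print(xs.min(),xs.max(),ys.min(),ys.max(),np.median(xs),np.median(ys))
E
```

```text
time_s: 11.08
eef_pos: [0.5144, 0.1797, 0.2178]
tool_rot: [0.686, 0.728, 0.0, 0.0]
ft_force: [-0.1, 1.2, -0.2]
opening: 0.0653
gripper_force: 0.0
11.08 [0.5144 0.1797 0.2178] q [0.13 0.25 1.55 0.   1.34 0.07] F [-0.07  1.2  -0.22] op 0.0653 g 0.0
[[-0.0585, 0.9983, 0.0009], [0.9983, 0.0585, 0.0004], [0.0004, 0.0009, -1.0]]
level ((0.5115255117416382, 0.22431400418281555), (0.024071769788861275, 0.19668704271316528), 3.618290662765503) 0.12398883686183976
279 292 91 171 285.0 140.0
```

View pics/w2.png

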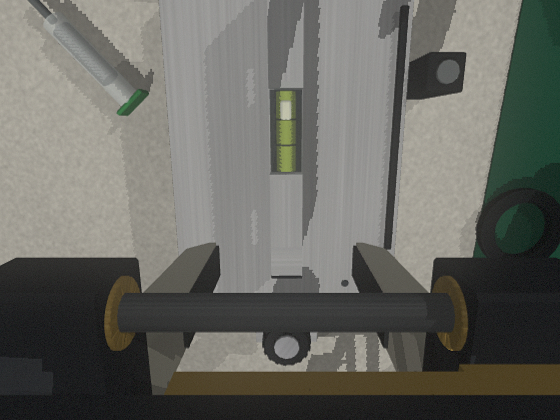

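The bubble sits at (286,108) at the vial's +y end, between its ends at v=91 and 171. The lines are at about v=120 and 145, and the knob is at (287,347). I'll measure both precisely.

```bash
cat > bub.py <<'E'
from h import *
def bubble(d,c=None):
    hsv=cv2.cvtColor(d['image'],cv2.COLOR_BGR2HSV).astype(float)
    g=cv2.inRange(hsv.astype(np.uint8),(25,100,60),(45,255,255)); ys,xs=np.nonzero(g)
    x0=int(np.median(xs)); y0,y1=ys.min(),ys.max()+1
    S=hsv[y0:y1,x0-3:x0+4,1].mean(1); V=hsv[y0:y1,x0-3:x0+4,2].mean(1)
    k=(y1-y0)/56.; t=np.arange(y0,y1)+.5
    w=np.clip(np.median(S)*.75-S,0,None); b=(w*t).sum()/max(w.sum(),1e-9)
    pos=-(b-(y0+y1)/2)/k
    print('vial',x0,y0,y1,'px/mm',round(k,3),'bubble mm',round(pos,2)); print('S',S.astype(int).tolist()); print('V',V.astype(int).tolist())
E
python3 - <<'E'
from bub import *
d=load('wrist'); bubble(d); P=pts(d); print('vialc',P[131,285].round(4))
Q=P.reshape(-1,3); m=(Q[:,2]>.098)&(Q[:,2]<.12)&(abs(Q[:,0]-.52)<.04)&(abs(Q[:,1]-.061)<.04); q=Q[m]
print('knob',cv2.minAreaRect(q[:,:2].astype(np.float32)),np.percentile(q[:,2],[5,50,95])); print(P[347,287])
E
```

```text
vial 285 91 172 px/mm 1.446 bubble mm 13.33
S [103, 113, 110, 111, 113, 112, 112, 113, 106, 54, 20, 27, 29, 28, 30, 30, 30, 28, 29, 29, 29, 30, 29, 29, 29, 30, 29, 25, 24, 96, 117, 116, 115, 115, 115, 114, 115, 115, 116, 115, 114, 116, 114, 116, 114, 113, 114, 116, 116, 113, 115, 115, 113, 91, 18, 90, 117, 115, 115, 114, 113, 115, 115, 115, 114, 114, 113, 114, 114, 114, 113, 114, 114, 113, 114, 112, 112, 114, 115, 115, 104]
V [139, 155, 153, 154, 154, 153, 153, 154, 151, 145, 159, 178, 188, 189, 189, 189, 190, 189, 189, 189, 190, 190, 191, 190, 191, 191, 191, 190, 165, 117, 155, 153, 152, 152, 153, 153, 152, 153, 152, 152, 152, 153, 152, 152, 152, 153, 152, 152, 152, 153, 152, 153, 151, 120, 79, 124, 155, 153, 153, 153, 152, 153, 152, 152, 152, 153, 153, 152, 151, 152, 152, 152, 152, 152, 152, 152, 152, 152, 153, 154, 144]
vialc [0.5103 0.2389 0.1249]
knob ((0.5217746496200562, 0.05489461123943329), (0.04210079461336136, 0.03514726087450981), 3.368814706802368) [0.10818302 0.11084509 0.11420555]
[0.52243602 0.0590574  0.11341297]
```

Run:
```python
from h import *
for n in('top',):
    Q=pts(grab(n)).reshape(-1,3)
    for dy in(-.02,-.01,0,.01,.02,.03):
        print(dy,[ (dx,round(float(np.median(Q[m][:,2])),3),int(m.sum())) for dx in(-.08,-.06,-.045,-.03,.03,.045,.06,.08) for m in[(abs(Q[:,0]-.521-dx)<.006)&(abs(Q[:,1]-.06-dy)<.005)] if m.sum()])
```

```text
-0.02 [(-0.08, 0.046, 17), (-0.06, 0.046, 19), (-0.045, 0.045, 17), (-0.03, 0.047, 20), (0.03, 0.004, 13), (0.045, 0.001, 15), (0.06, 0.001, 13), (0.08, 0.002, 9)]
-0.01 [(-0.08, 0.048, 14), (-0.06, 0.048, 11), (-0.045, 0.047, 10), (-0.03, 0.066, 16), (0.03, 0.068, 5), (0.045, 0.049, 10), (0.06, 0.048, 12), (0.08, 0.045, 12)]
0 [(-0.08, 0.048, 10), (-0.06, 0.047, 12), (-0.045, 0.049, 12), (-0.03, 0.061, 14), (0.03, 0.051, 5), (0.045, 0.046, 9), (0.06, 0.048, 9), (0.08, 0.046, 9)]
0.01 [(-0.08, 0.048, 10), (-0.06, 0.048, 12), (-0.045, 0.048, 11), (-0.03, 0.053, 16), (0.03, 0.051, 4), (0.045, 0.049, 13), (0.06, 0.047, 15), (0.08, 0.047, 14)]
0.02 [(-0.08, 0.048, 15), (-0.06, 0.048, 12), (-0.045, 0.047, 9), (-0.03, 0.067, 17), (0.03, 0.066, 8), (0.045, 0.048, 9), (0.06, 0.048, 13), (0.08, 0.048, 10)]
0.03 [(-0.08, 0.072, 15), (-0.06, 0.072, 13), (-0.045, 0.07, 18), (-0.03, 0.07, 23), (0.03, 0.069, 13), (0.045, 0.069, 15), (0.06, 0.05, 15), (0.08, 0.05, 15)]
```

```bash
python3 -m jog '[[-0.03,0,0,0,0,0,0.75],[-0.065,0,0,0,0,0,0.75],[-0.1,0,0,0,0,0,0.75],[-0.115,0,0.02,0,0,0,0.75],[-0.1204,-0.0004,0.05,0,0,0,0.75],[-0.1204,-0.0004,0.08,0,0,0,0.75],[-0.1204,-0.0004,0.105,0,0,0,0.75],[-0.1204,-0.0004,0.125,0,0,0,0.75],[-0.1204,-0.0004,0.134,0,0,0,0.75],[-0.1204,-0.0004,0.134,0,0,0,0.75]]'; python3 -m jog '[[0,0,0,0,0,0,0.45],[0,0,0,0,0,0,0.4],[0,0,0,0,0,0,0.2],[0,0,0,0,0,0,0.2],[0,0,0,0,0,0,0.2],[0,0,0,0,0,0,0.2],[0,0,0,0,0,0,0.2],[0,0,0,0,0,0,0.2],[0,0,0,0,0,0,0.2],[0,0,0,0,0,0,0.2]]' 30;python3 st.py
```

```text
time_s: 12.02
eef_pos: [0.5195, 0.061, 0.0808]
tool_rot: [0.685, 0.728, -0.001, -0.002]
ft_force: [0.0, 0.3, 0.4]
opening: 0.0698
gripper_force: 0.0
time_s: 12.85
eef_pos: [0.5221, 0.06, 0.0839]
tool_rot: [0.685, 0.728, 0.001, 0.001]
ft_force: [1.0, 0.7, 6.1]
opening: 0.0394
gripper_force: 30.0
12.85 [0.5221 0.06   0.0839] q [-0.1   0.35  1.77  0.    1.02 -0.16] F [1.01 0.73 6.14] op 0.0394 g 30.00113993883133
[[-0.0605, 0.9982, 0.0022], [0.9982, 0.0605, -0.0], [-0.0001, 0.0022, -1.0]]
```

```bash
python3 -m jog '[[0,0,0,0,0,7,0.2],[0,0,0,0,0,14,0.2],[0,0,0,0,0,21,0.2],[0,0,0,0,0,28,0.2],[0,0,0,0,0,35,0.2],[0,0,0,0,0,42,0.2],[0,0,0,0,0,49,0.2],[0,0,0,0,0,56,0.2],[0,0,0,0,0,63,0.2],[0,0,0,0,0,70,0.2]]'; python3 -m jog '[[0,0,0,0,0,7,0.2],[0,0,0,0,0,14,0.2],[0,0,0,0,0,21,0.2],[0,0,0,0,0,28,0.2],[0,0,0,0,0,35,0.2],[0,0,0,0,0,42,0.2],[0,0,0,0,0,49,0.2],[0,0,0,0,0,56,0.2],[0,0,0,0,0,63,0.2],[0,0,0,0,0,67,0.2]]'; python3 st.py; python3 -c "
from bub import *
bubble(grab('top'))"
```

```text
time_s: 13.68
eef_pos: [0.5227, 0.0596, 0.0839]
tool_rot: [0.98, 0.201, 0.002, 0.001]
ft_force: [2.0, -0.1, 4.3]
opening: 0.0395
gripper_force: 30.0
time_s: 14.52
eef_pos: [0.5225, 0.059, 0.0839]
tool_rot: [0.928, -0.374, 0.002, 0.0]
ft_force: [1.5, -3.8, 4.3]
opening: 0.0396
gripper_force: 30.0
14.52 [0.5225 0.059  0.0839] q [-0.1   0.35  1.77 -0.    1.02  2.24] F [ 1.54 -3.83  4.31] op 0.0396 g 29.999215006828308
[[0.721, -0.6929, 0.0029], [-0.6929, -0.721, -0.0018], [0.0034, -0.0007, -1.0]]
vial 415 217 305 px/mm 1.571 bubble mm 14.78
S [25, 26, 25, 26, 25, 25, 25, 26, 25, 26, 27, 28, 27, 27, 27, 27, 27, 26, 26, 25, 25, 26, 26, 25, 26, 25, 25, 25, 26, 25, 26, 25, 26, 25, 26, 26, 26, 26, 26, 26, 27, 37, 98, 129, 134, 138, 138, 140, 146, 149, 151, 154, 154, 159, 162, 163, 169, 169, 171, 173, 174, 180, 174, 176, 175, 179, 174, 158, 129, 94, 103, 108, 99, 101, 98, 79, 79, 68, 70, 71, 73, 96, 116, 119, 118, 119, 117, 119]
V [185, 185, 185, 185, 186, 186, 185, 183, 181, 180, 176, 173, 170, 170, 170, 170, 169, 172, 178, 183, 183, 184, 185, 185, 184, 184, 185, 184, 183, 182, 183, 182, 181, 182, 182, 182, 182, 182, 182, 180, 170, 137, 121, 130, 129, 129, 128, 126, 123, 123, 122, 122, 121, 120, 120, 119, 119, 119, 117, 117, 116, 115, 116, 116, 115, 113, 112, 108, 104, 111, 119, 115, 115, 113, 106, 99, 110, 115, 115, 112, 102, 91, 97, 95, 90, 87, 85, 79]
```

```bash
python3 -m jog '[[0,0,0,0,0,0,0.5],[0,0,0,0,0,0,0.75],[0,0,0,0,0,0,0.75],[0,0,0,0,0,0,0.75],[0,0,-0.02,0,0,0,0.75],[0,0,-0.05,0,0,0,0.75],[0,0,-0.08,0,0,-7,0.75],[-0.02,-0.02,-0.11,0,0,-14,0.75],[-0.04,-0.04,-0.134,0,0,-21,0.75],[-0.06,-0.06,-0.134,0,0,-28,0.75]]'; python3 -m jog '[[0,0,0,0,0,-7,0.75],[0,0,0,0,0,-14,0.75],[0,0,0,0,0,-21,0.75],[0,0,0,0,0,-28,0.75],[0,0,0,0,0,-35,0.75],[0,0,0,0,0,-42,0.75],[0,0,0,0,0,-49,0.75],[0,0,0,0,0,-56,0.75],[0,0,0,0,0,-63,0.75],[0,0,0,0,0,-70,0.75]]'; python3 -m jog '[[0,0,0,0,0,-7,0.75],[0,0,0,0,0,-14,0.75],[0,0,0,0,0,-21,0.75],[0,0,0,0,0,-28,0.75],[0,0,0,0,0,-35,0.75],[0,0,0,0,0,-39,0.75],[0,0,0,0,0,-39,0.75],[0,0,0,0,0,-39,0.75],[0,0,0,0,0,-39,0.75],[0,0,0,0,0,-39,0.75]]'; python3 st.py
python3 - <<'E'
from bub import *
d=grab('wrist'); bubble(d); cv2.imwrite('pics/w3.png',d['image'])
E
```

```text
time_s: 15.4
eef_pos: [0.5216, 0.1458, 0.2225]
tool_rot: [0.991, -0.132, 0.004, -0.001]
ft_force: [0.6, 0.6, -0.1]
opening: 0.0695
gripper_force: 0.0
time_s: 16.23
eef_pos: [0.5185, 0.145, 0.2165]
tool_rot: [0.888, 0.461, -0.001, -0.0]
ft_force: [-0.5, 0.1, 0.6]
opening: 0.07
gripper_force: 0.0
time_s: 17.07
eef_pos: [0.5189, 0.1449, 0.2169]
tool_rot: [0.686, 0.728, -0.0, -0.0]
ft_force: [-0.3, 0.2, -0.5]
opening: 0.0696
gripper_force: 0.0
17.07 [0.5189 0.1449 0.2169] q [0.07 0.24 1.56 0.   1.34 0.01] F [-0.35  0.21 -0.47] op 0.0696 g 0.0
[[-0.0592, 0.9982, -0.0003], [0.9982, 0.0592, 0.0], [0.0, -0.0003, -1.0]]
vial 283 35 122 px/mm 1.554 bubble mm 0.41
S [94, 92, 93, 92, 91, 91, 93, 91, 91, 93, 91, 92, 95, 93, 93, 93, 94, 94, 96, 95, 97, 96, 96, 96, 100, 98, 100, 101, 97, 53, 29, 85, 71, 20, 25, 28, 28, 28, 28, 29, 28, 29, 29, 29, 29, 28, 30, 29, 29, 29, 28, 23, 27, 90, 116, 113, 109, 61, 35, 102, 113, 112, 111, 112, 113, 112, 111, 112, 111, 112, 112, 113, 113, 113, 112, 112, 111, 112, 111, 113, 114, 114, 112, 114, 114, 114, 109]
V [120, 119, 119, 119, 119, 119, 119, 119, 120, 119, 118, 118, 122, 123, 123, 123, 123, 123, 128, 127, 126, 128, 126, 128, 130, 132, 132, 133, 128, 95, 80, 119, 138, 146, 155, 168, 167, 167, 167, 173, 189, 189, 189, 189, 189, 189, 190, 190, 190, 190, 189, 188, 182, 155, 151, 153, 147, 102, 87, 138, 153, 152, 152, 152, 151, 151, 151, 152, 152, 152, 152, 152, 151, 152, 151, 151, 152, 151, 149, 152, 152, 150, 152, 152, 151, 153, 143]
```

View pics/w3.png

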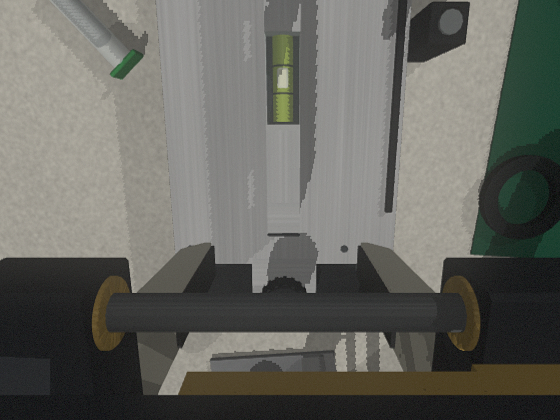

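The bubble is between the lines (v≈64.8 and 92.6) at about v=77, i.e. +0.9 mm. It is already in tolerance, but I'll trim another 9° for margin.

```bash
python3 -m jog '[[-0.03,0,0,0,0,0,0.75],[-0.06,-0.001,0,0,0,0,0.75],[-0.08,-0.0018,0.02,0,0,0,0.75],[-0.0854,-0.0018,0.05,0,0,0,0.75],[-0.0854,-0.0018,0.08,0,0,0,0.75],[-0.0854,-0.0018,0.105,0,0,0,0.75],[-0.0854,-0.0018,0.125,0,0,0,0.75],[-0.0854,-0.0018,0.133,0,0,0,0.75],[-0.0854,-0.0018,0.133,0,0,0,0.6],[-0.0854,-0.0018,0.133,0,0,0,0.45]]'; python3 -m jog '[[0,0,0,0,0,0,0.4],[0,0,0,0,0,0,0.2],[0,0,0,0,0,0,0.2],[0,0,0,0,0,0,0.2],[0,0,0,0,0,0,0.2],[0,0,0,0,0,3,0.2],[0,0,0,0,0,6,0.2],[0,0,0,0,0,9,0.2],[0,0,0,0,0,9,0.2],[0,0,0,0,0,9,0.2]]' 30;python3 st.py
python3 -m jog '[[0,0,0,0,0,0,0.5],[0,0,0,0,0,0,0.7],[0,0,0,0,0,0,0.75],[0,0,0,0,0,0,0.75],[0,0,-0.02,0,0,0,0.75],[0,0,-0.05,0,0,0,0.75],[0,0,-0.085,0,0,-3,0.75],[0.03,-0.008,-0.11,0,0,-6,0.6],[0.06,-0.015,-0.134,0,0,-9,0.5],[0.085,-0.02,-0.134,0,0,-9,0.4]]'; python3 -m jog '[[0,0,0,0,0,0,0],[0,0,0,0,0,0,0],[0,0,0,0,0,0,0],[0,0,0,0,0,0,0],[0,0,0,0,0,0,0],[0,0,0,0,0,0,0],[0,0,0,0,0,0,0],[0,0,0,0,0,0,0],[0,0,0,0,0,0,0],[0,0,0,0,0,0,0]]' 30; python3 st.py
python3 - <<'E'
from bub import *
d=grab('wrist'); bubble(d); P=pts(d)
Q=P.reshape(-1,3); m=(Q[:,2]>.115)&(Q[:,2]<.135)&(abs(Q[:,0]-.511)<.035)&(abs(Q[:,1]-.24)<.13); q=Q[m]
r=cv2.minAreaRect(q[:,:2].astype(np.float32)); print('level',r,np.median(q[:,2]))
E
```

```text
time_s: 17.95
eef_pos: [0.5227, 0.0595, 0.0844]
tool_rot: [0.685, 0.728, 0.0, 0.0]
ft_force: [-0.0, 0.2, 0.9]
opening: 0.0605
gripper_force: 0.0
time_s: 18.78
eef_pos: [0.5221, 0.0595, 0.0851]
tool_rot: [0.74, 0.672, -0.0, 0.0]
ft_force: [-3.3, -0.3, 4.2]
opening: 0.0396
gripper_force: 30.0
18.78 [0.5221 0.0595 0.0851] q [-0.1   0.35  1.77 -0.    1.02 -0.  ] F [-3.28 -0.29  4.23] op 0.0396 g 30.001128315925598
[[0.0966, 0.9953, 0.0001], [0.9953, -0.0966, -0.0003], [-0.0003, 0.0002, -1.0]]
time_s: 19.62
eef_pos: [0.5131, 0.1475, 0.2236]
tool_rot: [0.685, 0.729, 0.004, 0.003]
ft_force: [0.9, -0.3, 0.4]
opening: 0.0541
gripper_force: 0.0
time_s: 20.45
eef_pos: [0.5107, 0.1459, 0.218]
tool_rot: [0.685, 0.728, -0.0, 0.0]
ft_force: [0.1, -0.0, -0.2]
opening: 0.0005
gripper_force: 0.0
20.45 [0.5107 0.1459 0.218 ] q [ 0.07  0.23  1.58 -0.    1.34  0.01] F [ 0.07 -0.05 -0.16] op 0.0005 g 0.0
[[-0.0603, 0.9982, -0.0], [0.9982, 0.0603, -0.0], [-0.0, -0.0, -1.0]]
vial 294 38 124 px/mm 1.536 bubble mm -0.58
S [114, 112, 110, 112, 111, 111, 111, 112, 112, 112, 112, 111, 111, 111, 112, 112, 113, 11
[... 180 characters left out ...]
 114, 111, 111, 111, 111, 111, 112, 109, 112, 111, 110, 111, 111, 111, 112, 111, 112, 113, 113, 114, 113, 113, 113, 112, 114, 113, 109]
V [178, 174, 175, 174, 175, 174, 174, 174, 174, 173, 172, 174, 175, 173, 174, 174, 174, 174, 174, 172, 174, 174, 174, 173, 174, 173, 174, 176, 164, 82, 111, 179, 173, 166, 173, 196, 213, 211, 211, 211, 212, 212, 212, 213, 213, 213, 213, 213, 213, 214, 214, 214, 213, 207, 172, 169, 140, 84, 123, 176, 173, 171, 171, 170, 171, 171, 172, 171, 172, 172, 171, 171, 171, 172, 171, 171, 172, 170, 171, 171, 172, 171, 172, 172, 175, 162]
level ((0.5125768184661865, 0.20798581838607788), (0.024051904678344727, 0.1625795215368271), 3.6394894123077393) 0.12485434353248198
```

Bubble at about -0.2 mm. Closed fingers now go over the vial's middle and press.

```bash
python3 -m jog '[[0.03,0.002,0,0,0,0,0],[0.06,0.004,0,0,0,0,0],[0.085,0.0054,0.01,0,0,0,0],[0.0933,0.0054,0.03,0,0,0,0],[0.0933,0.0054,0.05,0,0,0,0],[0.0933,0.0054,0.065,0,0,0,0],[0.0933,0.0054,0.075,0,0,0,0],[0.0933,0.0054,0.081,0,0,0,0],[0.0933,0.0054,0.084,0,0,0,0],[0.0933,0.0054,0.084,0,0,0,0]]'; python3 -m jog '[[0,0,0.001,0,0,0,0],[0,0,0.002,0,0,0,0],[0,0,0.003,0,0,0,0],[0,0,0.004,0,0,0,0],[0,0,0.005,0,0,0,0],[0,0,0.006,0,0,0,0],[0,0,0.007,0,0,0,0],[0,0,0.0075,0,0,0,0],[0,0,0.0075,0,0,0,0],[0,0,0.0075,0,0,0,0]]';python3 st.py
```

```text
time_s: 21.33
eef_pos: [0.5105, 0.2393, 0.1339]
tool_rot: [0.686, 0.728, -0.0, -0.0]
ft_force: [-0.2, -0.5, 1.0]
opening: 0.0002
gripper_force: 0.0
time_s: 22.17
eef_pos: [0.5104, 0.2395, 0.1264]
tool_rot: [0.685, 0.728, -0.0, -0.0]
ft_force: [0.3, 0.3, 0.2]
opening: 0.0004
gripper_force: 0.0
22.17 [0.5104 0.2395 0.1264] q [0.24 0.36 1.63 0.   1.15 0.18] F [0.26 0.29 0.21] op 0.0004 g 0.0
[[-0.0606, 0.9982, -0.0001], [0.9982, 0.0606, -0.0], [-0.0, -0.0001, -1.0]]
```

```bash
python3 -m jog '[[0,0,0.0004,0,0,0,0],[0,0,0.0008,0,0,0,0],[0,0,0.0012,0,0,0,0],[0,0,0.0016,0,0,0,0],[0,0,0.002,0,0,0,0],[0,0,0.0024,0,0,0,0],[0,0,0.0028,0,0,0,0],[0,0,0.0028,0,0,0,0],[0,0,0.0028,0,0,0,0],[0,0,0.0028,0,0,0,0]]';python3 st.py
```

```text
time_s: 23.0
eef_pos: [0.5104, 0.2395, 0.1243]
tool_rot: [0.685, 0.728, 0.0, 0.0]
ft_force: [-2.1, -0.5, 5.8]
opening: 0.0003
gripper_force: 2.7
23.0 [0.5104 0.2395 0.1243] q [ 0.24  0.36  1.63 -0.    1.15  0.18] F [-2.13 -0.51  5.83] op 0.0003 g 2.6925205972901267
[[-0.0606, 0.9982, 0.0005], [0.9982, 0.0606, 0.0001], [0.0, 0.0005, -1.0]]
```

```bash
python3 -m jog '[[0,0,0.0002,0,0,0,0],[0,0,0.0004,0,0,0,0],[0,0,0.0006,0,0,0,0],[0,0,0.0008,0,0,0,0],[0,0,0.001,0,0,0,0],[0,0,0.001,0,0,0,0],[0,0,0.001,0,0,0,0],[0,0,0.001,0,0,0,0],[0,0,0.001,0,0,0,0],[0,0,0.001,0,0,0,0]]';python3 st.py
```

```text
time_s: 23.83
eef_pos: [0.5107, 0.2395, 0.1243]
tool_rot: [0.685, 0.728, 0.001, 0.001]
ft_force: [-3.8, -1.2, 10.2]
opening: 0.0003
gripper_force: 5.6
23.83 [0.5107 0.2395 0.1243] q [ 0.24  0.36  1.63 -0.    1.14  0.18] F [-3.82 -1.23 10.19] op 0.0003 g 5.612952543888241
[[-0.0607, 0.9982, 0.0016], [0.9982, 0.0607, 0.0002], [0.0001, 0.0016, -1.0]]
```

```bash
python3 -m jog '[[0,0,0.0003,0,0,0,0],[0,0,0.0003,0,0,0,0],[0,0,0.0003,0,0,0,0],[0,0,0.0003,0,0,0,0],[0,0,0.0003,0,0,0,0],[0,0,0.0003,0,0,0,0],[0,0,0.0003,0,0,0,0],[0,0,0.0003,0,0,0,0],[0,0,0.0003,0,0,0,0],[0,0,0.0003,0,0,0,0]]';python3 st.py
python3 - <<'E'
from h import *
a=grab('wrist')['image']; b=cv2.resize(grab('side')['image'][240:380,190:330],(420,420),interpolation=cv2.INTER_CUBIC)
cv2.imwrite('pics/fin.png',cv2.resize(np.hstack([a[:,100:480],b]),(800,420)))
E
```

```text
time_s: 24.67
eef_pos: [0.5108, 0.2395, 0.1243]
tool_rot: [0.685, 0.728, 0.001, 0.001]
ft_force: [-3.4, -1.4, 13.1]
opening: 0.0002
gripper_force: 6.5
24.67 [0.5108 0.2395 0.1243] q [ 0.24  0.36  1.63 -0.    1.14  0.18] F [-3.45 -1.38 13.06] op 0.0002 g 6.478911526501179
[[-0.0607, 0.9982, 0.0019], [0.9982, 0.0607, 0.0002], [0.0001, 0.002, -1.0]]
```

View pics/fin.png

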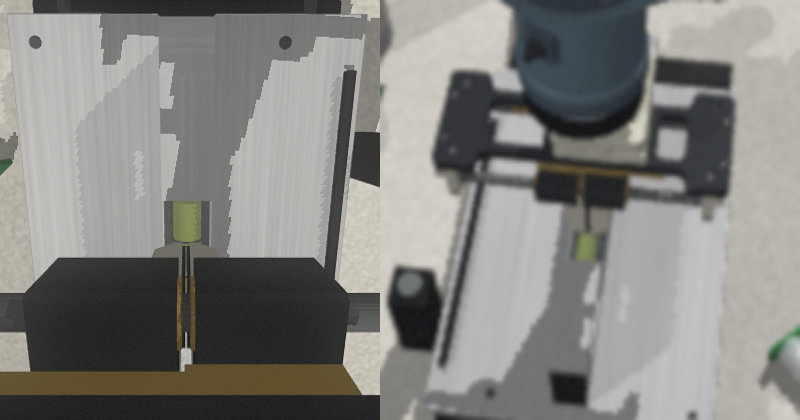

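Fingers press on the vial's middle. The visible +y half of the vial, at (187,222), is green up to the line, so the bubble hasn't drifted that way. The tip height stayed at 0.1243 m as the push went from 6 to 13 N, so the bed isn't sinking. Handing in.

```bash
python3 -c "
from station import ctrl
print(ctrl.sign_off())"
```

```text
the job is handed in; nothing more can be done
None
```

The job is handed in after about 25 s of the 61 s: the level stands on the bed, the bubble read about -0.2 mm after the last knob turn, and the fingers are still pressing with about 13 N; they hid the bubble's centre at the end, so that is inferred from the bed not giving under the push.

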